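Unlock the ratchet lever and take the work rest off its screw

TASK

Unlock the work-rest holder: ease its raised lever up a touch to free the catch, squeeze in the release button in its grip and keep it squeezed while you swing the lever fully down to its stop. Then lift the wooden work rest so that the wide part of its keyhole comes over the screw head, pull it off, and stand it upright in the middle of the soldering board, letting go only once it stands there. Keep the rest upright and leave the ring clamp, the borax tablet and the bangle where they are.

Things in the scene. Friction and masses are not known exactly. Their poses are not given: they have to be found in the camera images.
- holder: dark steel holder fixed on the worktop: base plate 135 x 200 x 10 mm; on its right (-y) half an upright back plate, front face at x = 0 of this frame, top at z = 105 mm; on its left (+y) half the lever between two round cheeks (the left one 148 mm in diameter). Origin on the worktop; x points away from the robot, y left, z up. Its yaw varies.
- lever (a joint): lever angle about the holder's y direction, rad: 0 = raised 55 degrees above level, hooked in the top notch; 0.82 = down at its stop, 8 degrees above level, pointing to -x of the holder; it can be eased up to -0.09. Catch free, it sinks slowly under its own weight (2 N at the grip); catch out, it cannot go down. If the button is let out on the way it sticks there or catches in the next notch (0.28, 0.56).
- button (a joint): travel of the release button in the lever's grip, m: 0 = out, 0.009 = fully in (catch free from 0.007). Spring: 3 N at first, 8 N fully in. The notches are hooked: with the lever resting in one the button stops after 1 mm; ease the lever up about 0.05 rad (7 mm at the grip) and it goes in.
- lever_hinge (a point): point on the lever's hinge axis (parallel to y of the holder), in the lever's middle plane, 85 mm above the worktop
- lever_grip (a point): centre of the lever's black grip, 150 mm from the hinge. The grip is 75 mm long along the lever, 20 mm high, and 24 mm wide along y of the holder: its plain right (-y) side is 12 mm from this point and the button stands out of its left (+y) side. The gripper can pinch it from above across y and let it turn between the pads.
- button_face (a point): centre of the bare aluminium button's outer face (34 x 14 mm), on the left (+y) side of the grip: 23 mm from the grip's centre when out, 14 mm when in; pressed towards -y of the holder. Width over button and plain side: 35 mm with the button out, 26 mm with it in; the middle of those 26 mm lies 1 mm to +y of the grip's centre.
- keeper (a joint): travel of the steel keeper tongue, m, driven by the lever: 0 with the lever raised, when it lies 2 mm above the left shoulder of the hung rest and stops it from being lifted; 0.014 with the lever down, when it is clear
- screw_head (a point): centre of the front of the screw head on the holder's back plate, 85 mm above the worktop; head 11 mm in diameter and 4 mm thick, shank 5 mm; the screw points to -x of the holder, with 6.5 mm between head and back plate
- rest: the work rest, 0.2 to 0.4 kg: a light wooden block 56 x 60 x 14 mm (x, y, z) with a steel leaf 4 mm thick, 60 mm wide and 85 mm high at its back (+x) side, and above it a darker wooden grip. Origin: centre of the underside of the block, on which it stands; z up, x away from the robot as hung. Overall height 130 mm. It hangs by a keyhole in the leaf on the screw.
- rest_grip (a point): centre of the wooden grip of the rest (14 mm thick along the rest's x, 40 mm wide along y, 32 mm high), 30 mm behind (+x) and 114 mm above the origin of the rest; when hung, the space behind it is free above the back plate, whose top lies 35 mm below this point
- rest_keyhole (a point): centre of the wide part of the keyhole in the leaf (18 mm wide, 18 mm high), 30 mm behind and 41 mm above the origin of the rest. Above it runs the slot, 7 mm wide and 12 mm long, that hangs on the shank. As hung this point is 18.5 mm below the screw's axis; with the two level (within 3 mm each way) the rest can be pulled off to -x of the holder, 10 mm to clear the head.
- board: pale fixed soldering block, 130 x 228 x 31 mm (x, y, z); origin: centre of its underside, its top is 31 mm above
- ring_clamp: bystander: turned wooden ring clamp, 114 x 25 x 22 mm, lying on the worktop
- borax_tablet: bystander: white round tablet, 43 mm in diameter, 15 mm high
- bangle: bystander: open silver bangle with a stone, 72 x 88 x 37 mm
Mind the look-alikes: they are no part of the job. What is shaped like the rest but green or turquoise is not meant.

How it is judged:
By the outcome, as a careful person would: the job done as asked, in the order asked, and still so for the second after the job is handed in, with the robot touching nothing.
It also fails if it takes over 59 s, if anything falls off the work surface, if the arm or the gripper's body presses on something with over 40 N, if the wrist force passes 120 N, or if a joint passes its speed limit or range.

ROBOT

A 6-joint arm with a two-finger parallel gripper is mounted at the origin on a cart in front of the work surface, level with it; the furniture and walls round the work are solid. World frame = base frame: x ahead of the robot, y to its left, z up, the work surface at z = 0. Lengths are in m, angles in rad, forces in N, time in s.
With the tool pointing down it reaches from about 0.375 to 0.925 m from the base axis. Payload 5.7 kg.
Tool frame: the origin (TCP) lies midway between the tips of the shut fingers; the grasp point (between the pads) lies 19 mm behind it; x points along the fingers, y is the direction in which the jaws open and shut, and the axes are right-handed (so a half turn about x gives the same grasp; the last joint's range is limited). The gripper opens to 88 mm and grips with 3 to 60 N. Pads are 20 mm wide; open, the fingers measure 115 mm over their backs; the gripper's body (75 mm by 178 mm) begins 61 mm behind the grasp point.
Start: joints at [1.135, 0.359, 1.51, -0, 1.272, -0.115], TCP at [0.189, 0.569, 0.223] pointing down, gripper open.
Joint ranges: [-2.97, 2.97], [-1.01, 2.36], [0.21, 2.38], [-0.96, 4.11], [0.2, 2.71], [-2.98, 2.98]. Speed limits (rad/s): [2.39, 2.39, 3.14, 3.14, 3.14, 3.14].

INTERFACE

Orientations are given as [roll, pitch, yaw] about the fixed x, y, z axes, in that order (R = Rz(yaw) Ry(pitch) Rx(roll)).
In Python, from rig import robot, cams, ticket gives the robot as it stands.
- The arm moves only by the tool arm_command, never from a script. Its argument "increments" is a list of rows, each a list of 5 numbers: the opening, from 0 (shut) to 1 (fully open), then the shift along the tool's x, y, z in mm, then the turn about the tool's x in rad. In form: [[grip, x, y, z, roll], ...]. A call has 1 to 12 rows; each row shifts and turns the commanded pose from where the row before left it, along the tool's axes as they then stand; what a row does not reach is not made up. A row lasts 1/10 s, in which the tool goes at most 50 mm and 8.59 degrees, less where a joint would pass 70% of its speed; a pose out of reach is approached as far as the arm can. A call is refused whole if a number of a shift passes 50 or a number of a turn 0.15, either way. A call with a gripper value outside its range is refused whole. The fingers move at their own pace and stop on an object; "newtons" is the grip in N (left out, the last holds). Time passes only in rows, so rows that do not move let the fingers close. It gives the time, the measured TCP pose, the force and the opening at its end, in the units of the state.
- robot.read_state(): the state, without advancing time (a new reading comes with each control period).
- cams.get_image(name): name is "side" or "top" or "wrist"; returns a dict with "frame" (400x640x3 uint8, red, green, blue), "z_map" (400x640 float32, m along the optical axis (not along the pixel's ray), 0 where there is no reading), "camera_matrix" (3x3 intrinsics, pixels), "origin" and "orientation" of the camera in the world. Camera axes: x right, y up, looking along -z (the intrinsics and any distortion apply to the point x, -y, -z); pixel columns grow to the right and rows downward; lengths in m; the calibration is good to about 2 mm. A picture is of the moment at which its call begins.
- ticket.finish_job(): hands the job in, once; it reports no verdict.
The state is a dict: "time": time; "q": joint angles; "qd": joint speeds; "joint_efforts": joint torques, N m; "ee_pos": TCP position; "tcp_rot": TCP orientation; "force": force on the tool from outside, world axes, zero at the start; "ft_torque": the same for the moment, N m; "gripper_width": finger opening in m.
Only numpy, scipy, OpenCV 4.12 (cv2) and the standard library are available. Lean on these libraries where they do the work, as an engineer would, in place of code of your own. Each camera call takes 0.05 s, during which the arm holds its last target.

## Working session

There is one attempt and no reset: what is moved stays moved. The work goes in short steps, Python scripts to look and compute and a tool call to move; the robot and the scene stay as the last step left them, time stands still between calls to the robot, and variables do not carry over. Pictures are saved under pics/ and viewed, and the job is handed in when it is done.

Besides the shell and the picture viewer there is one more tool, called after "Request:" in YAML: its name, and indented under it one key for each argument. arm_command: Moves the arm, as the interface text tells. Its arguments: {"type":"object","properties":{"increments":{"type":"array","items":{"type":"array","items":{"type":"number"}}},"newtons":{"type":"number"}},"required":["increments"]}

```bash
ls; mkdir -p pics; cat > h.py <<'E'
import numpy as np, cv2
from rig import robot,cams,ticket
def snap(n,tag):
    d=cams.get_image(n); np.savez(f'pics/{tag}.npz',**d); cv2.imwrite(f'pics/{tag}.png',cv2.cvtColor(d['frame'],cv2.COLOR_RGB2BGR)); return d
E
python3 - <<'E'
from h import *
print(robot.read_state())
for n in ('side','top','wrist'):
    d=snap(n,n+'0'); print(n,d['camera_matrix'],d['origin'],d['orientation'],[k for k in d])
E
```

```text
pics
{'time': 0.0, 'q': array([ 1.13491992e+00,  3.59509588e-01,  1.51142256e+00, -2.19071946e-05,
        1.27245737e+00, -1.15094514e-01]), 'qd': array([-0.00024186, -0.00077771,  0.00011136, -0.00036388, -0.00040082,
        0.00091178]), 'joint_efforts': array([-2.30102320e-03, -5.15390754e+01, -2.70732808e+01,  6.72958279e-02,
        3.46483360e-02, -1.13534782e-04]), 'ee_pos': array([0.18891066, 0.56877484, 0.2218106 ]), 'tcp_rot': array([-1.67424444,  1.56899935, -1.99501988]), 'force': array([-0.35447379, -0.21185166, -0.18719332]), 'ft_torque': array([0.04434001, 0.04126273, 0.04857084]), 'gripper_width': 0.08775071439171434}
side [[385.75773242   0.         321.91380349]
 [  0.         385.75773242 199.81952141]
 [  0.           0.           1.        ]] [0.8154117  0.45554372 0.91865072] [0.59737985 0.01459548 2.642683  ] ['frame', 'z_map', 'camera_matrix', 'origin', 'orientation']
top [[404.09563243   0.         318.616173  ]
 [  0.         404.09563243 203.97068906]
 [  0.           0.           1.        ]] [ 0.44915358 -0.01547664  1.40655898] [ 0.08198066 -0.00700554 -1.58451327] ['frame', 'z_map', 'camera_matrix', 'origin', 'orientation']
wrist [[333.04388108   0.         320.17686792]
 [  0.         333.04388108 200.49700437]
 [  0.           0.           1.        ]] [0.12606795 0.58911474 0.38483621] [-2.44308646e-01  7.65483633e-04  1.24952197e+00] ['frame', 'z_map', 'camera_matrix', 'origin', 'orientation']
```

View pics/side0.png

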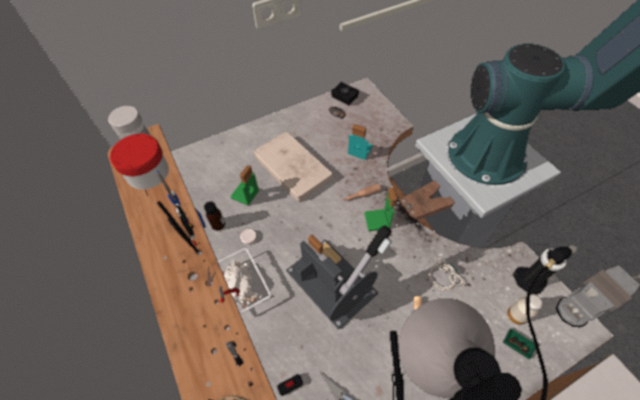

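View pics/top0.png

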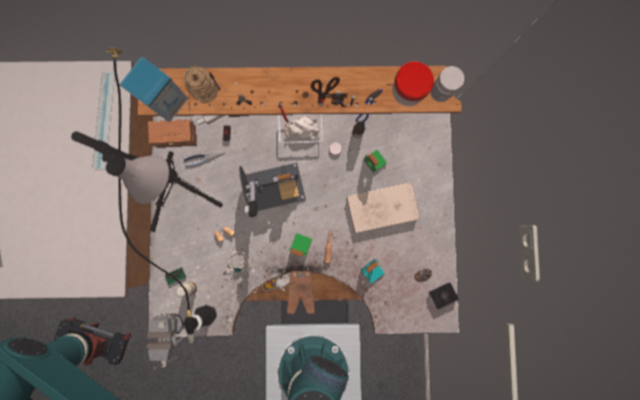

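View pics/wrist0.png

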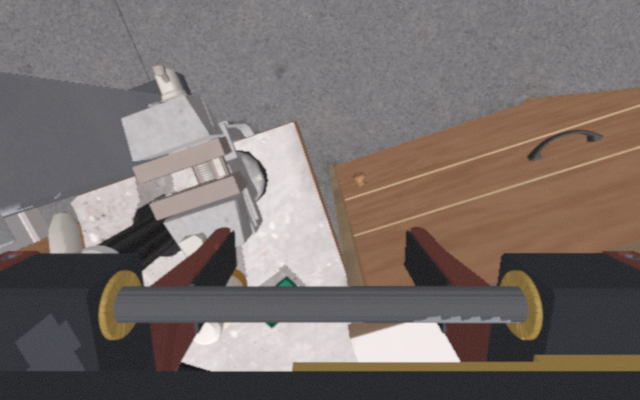

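```bash
cat >> h.py <<'E'
from scipy.spatial.transform import Rotation as Ro
def cloud(d):
    K=d['camera_matrix']; z=d['z_map'].astype(float); v,u=np.mgrid[:400,:640]
    p=np.stack([(u-K[0,2])/K[0,0]*z,-(v-K[1,2])/K[1,1]*z,-z],-1)
    P=p@Ro.from_euler('xyz',d['orientation']).as_matrix().T+d['origin']
    P[z==0]=np.nan; return P
def load(t): return dict(np.load(f'pics/{t}.npz'))
def crop(d,u0,v0,u1,v1,s,name):
    im=cv2.cvtColor(d['frame'],cv2.COLOR_RGB2BGR)[v0:v1,u0:u1]
    cv2.imwrite(f'pics/{name}.png',cv2.resize(im,None,fx=s,fy=s,interpolation=cv2.INTER_CUBIC))
def ray(d,u,v,z):
    K=d['camera_matrix']; r=Ro.from_euler('xyz',d['orientation']).as_matrix()@np.array([(u-K[0,2])/K[0,0],-(v-K[1,2])/K[1,1],-1])
    return d['origin']+r*(z-d['origin'][2])/r[2]
E
python3 - <<'E'
from h import *
t=load('top0');s=load('side0')
crop(t,230,130,430,260,4,'ct'); crop(s,270,210,410,340,5,'cs')
for d,pts in ((t,[(382,208),(290,190),(210,330),(272,205),(301,245),(375,160)]),(s,[(292,165),(330,250),(378,240),(352,280),(320,243)])):
    P=cloud(d)
    for u,v in pts: print(u,v,P[v,u].round(3))
E
```

```text
382 208 [ 0.545 -0.243  0.031]
290 190 [0.61  0.07  0.041]
210 330 [ 0.139  0.349 -0.004]
272 205 [0.562 0.135 0.011]
301 245 [0.423 0.035 0.016]
375 160 [ 0.693 -0.208  0.13 ]
292 165 [ 0.556 -0.232  0.034]
330 250 [0.596 0.068 0.038]
378 240 [0.544 0.175 0.218]
352 280 [0.609 0.191 0.118]
320 243 [0.636 0.093 0.153]
```

View pics/ct.png

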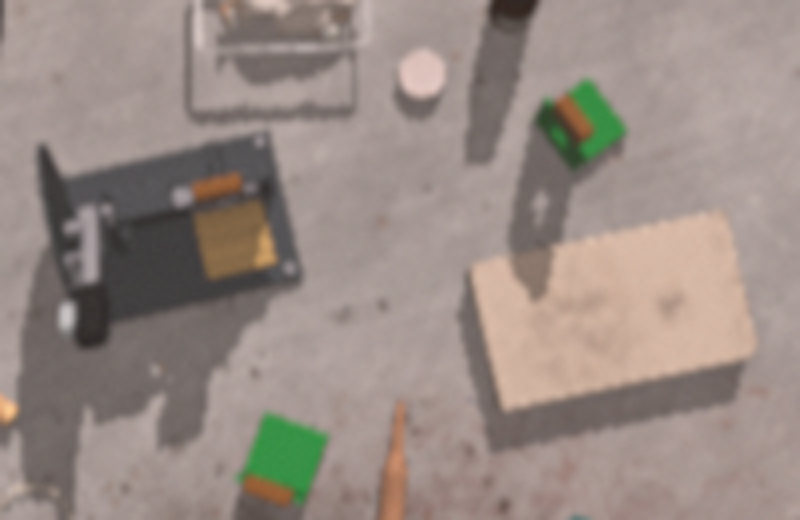

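View pics/cs.png

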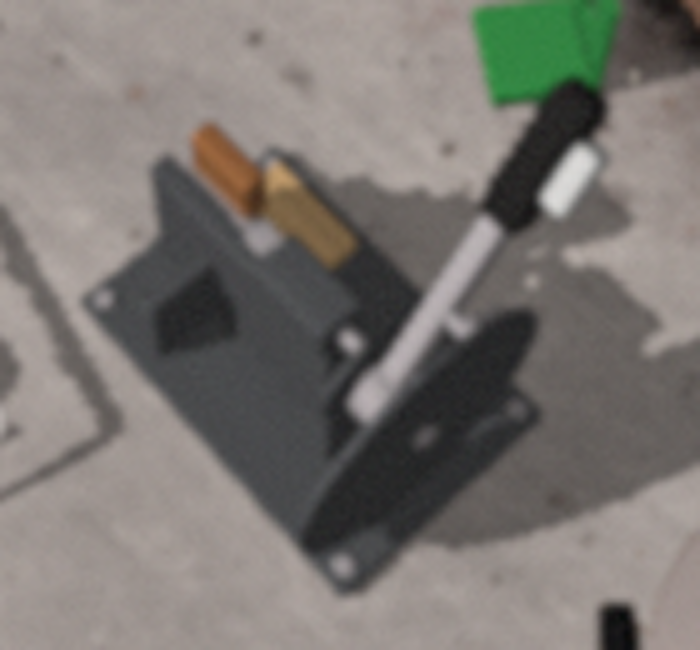

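```bash
cat > m.py <<'E'
from h import *
import sys
def rect(pts):
    (c,wh,a)=cv2.minAreaRect((pts*1000).astype(np.float32)); return np.round(c,1),np.round(wh,1),round(a,2)
def masks(tt,ts):
  for nm,tag in (('top',tt),('side',ts)):
    d=load(tag);P=cloud(d);f=d['frame'].astype(int);hsv=cv2.cvtColor(d['frame'],cv2.COLOR_RGB2HSV).astype(int)
    x,y,z=P[...,0],P[...,1],P[...,2]
    reg=(x>.48)&(x<.76)&(y>0.0)&(y<.30)
    dark=f.max(-1)<95
    for name,m in (('base',reg&dark&(z>.005)&(z<.016)),
        ('rest_orange',reg&(hsv[...,1]>110)&(hsv[...,0]<25)&(z>.11)),
        ('block',reg&(hsv[...,1]>60)&(hsv[...,0]<30)&(z>.02)&(z<.06)),
        ('grip',(x>.4)&(x<.76)&(y>0.05)&(y<.30)&dark&(z>.165)),
        ('button',(x>.4)&(x<.76)&(y>0.05)&(y<.30)&(f.min(-1)>130)&(z>.17)),
        ('cheek',reg&dark&(z>.03)&(z<.165)&(y>.15)),
        ('backplate',reg&dark&(z>.095)&(z<.112)&(y<.15)),
        ('board',(x>.42)&(x<.7)&(y>-.42)&(y<-.1)&(z>.022)&(z<.045)&(hsv[...,0]<30))):
        m=m.astype(np.uint8)
        n,l,st,_=cv2.connectedComponentsWithStats(m)
        if n<2: print(nm,name,'none');continue
        k=1+np.argmax(st[1:,4]);M=l==k
        p=P[M]; print(nm,name,len(p),'med',np.median(p,0).round(4),'min',p.min(0).round(3),'max',p.max(0).round(3),'rect',*rect(p[:,:2]))
masks(sys.argv[1],sys.argv[2])
E
python3 m.py top0 side0
```

```text
top base 571 med [0.5857 0.1415 0.0102] min [0.542 0.027 0.005] max [0.638 0.194 0.016] rect [600.8 116.1] [ 81.8 164.9] 12.9
top rest_orange 51 med [0.6404 0.0814 0.1548] min [0.632 0.065 0.13 ] max [0.648 0.097 0.16 ] rect [641.1  81.6] [13.1 33.9] 12.58
top block 290 med [0.6136 0.0767 0.0386] min [0.583 0.043 0.022] max [0.645 0.111 0.047] rect [614.2  76.8] [55.5 59.7] 12.36
top grip 129 med [0.5366 0.1696 0.226 ] min [0.513 0.155 0.18 ] max [0.564 0.188 0.242] rect [538.  171.1] [50.6 24.4] 14.03
top button 22 med [0.5345 0.1883 0.2195] min [0.525 0.181 0.202] max [0.545 0.195 0.229] rect [535.9 187.5] [20.2 10.8] 10.51
top cheek 153 med [0.6263 0.2145 0.1167] min [0.557 0.199 0.031] max [0.678 0.226 0.16 ] rect [618.2 212.4] [123.4   7.3] 12.79
top backplate 23 med [0.6582 0.0525 0.104 ] min [0.655 0.043 0.095] max [0.666 0.066 0.111] rect [659.2  54.6] [10.9 21.1] 10.79
top board 2482 med [ 0.5495 -0.2457  0.0307] min [ 0.468 -0.366  0.022] max [ 0.634 -0.124  0.041] rect [ 550.1 -246.3] [129.7 228.1] 11.34
side base 936 med [0.6732 0.1327 0.0101] min [0.632 0.039 0.005] max 
[... 270 characters left out ...]
04 0.043] rect [601.6  73.9] [27.8 57.9] 15.34
side grip 343 med [0.5429 0.1745 0.2175] min [0.514 0.158 0.165] max [0.567 0.188 0.243] rect [540.2 172.5] [52.7 24. ] 12.44
side button 95 med [0.5385 0.1898 0.2128] min [0.527 0.182 0.198] max [0.549 0.196 0.226] rect [538.  188.6] [22.  12.6] 10.83
side cheek 812 med [0.6211 0.2157 0.1011] min [0.547 0.19  0.03 ] max [0.689 0.231 0.161] rect [620.3 207.5] [145.1  22.7] 15.07
side backplate 146 med [0.6549 0.0797 0.1045] min [0.646 0.047 0.096] max [0.666 0.116 0.108] rect [653.9  81.1] [12.3 69.5] 12.58
side board 2632 med [ 0.5546 -0.2383  0.0313] min [ 0.47  -0.368  0.022] max [ 0.636 -0.124  0.037] rect [ 552.  -247.4] [131.4 229.5] 11.76
```

```bash
cat >> h.py <<'E'
def delta(target,ydir,st=None):
    """target TCP xyz(m), ydir: desired world jaw direction angle (rad); prints mm shift in current tool axes and roll"""
    st=st or robot.read_state(); R=Ro.from_euler('xyz',st['tcp_rot']).as_matrix()
    d=R.T@(np.array(target)-st['ee_pos'])*1000
    y=R[:,1]; a=np.arctan2(y[1],y[0]); e=(ydir-a+np.pi/2)%np.pi-np.pi/2
    # tool x down: +roll about x reduces world angle
    print('t',round(st['time'],2),'pos',st['ee_pos'].round(4),'jaw ang',round(a,3),'toolx',R[:,0].round(3),'grip',round(st['gripper_width'],4),'F',st['force'].round(1))
    print('shift xyz mm',d.round(1),'roll',round(-e,3),'q6',st['q'][5].round(3)); return d,-e
YAW=np.radians(12.7); ex=np.array([np.cos(YAW),np.sin(YAW)]); ey=np.array([-ex[1],ex[0]])
def hol(s,n,z): return np.r_[s*ex+n*ey,z]
E
python3 - <<'E'
from h import *
delta(hol(.5645,.0495,.30),YAW+np.pi/2)
R=Ro.from_euler('xyz',robot.read_state()['tcp_rot']).as_matrix();print(R.round(3))
for t in('top0','side0'):
    P=cloud(load(t)).reshape(-1,3); a=np.array([.189,.569]);b=np.array([.54,.172])
    m=(P[:,0]>.15)&(P[:,0]<.7)&(P[:,1]>0)&(P[:,1]<.7)&(P[:,2]>.1)
    q=P[m]; k=(b-a)/np.linalg.norm(b-a); w=q[:,:2]-a; al=w@k; pe=w@np.array([-k[1],k[0]])
    for lo in np.arange(-.05,.6,.05):
        g=(al>lo)&(al<lo+.05)&(abs(pe)<.13)
        if g.any(): print(t,lo.round(2),g.sum(),q[g][:,2].max().round(3),pe[g].min().round(2),pe[g].max().round(2))
E
```

```text
t 0.15 pos [0.189  0.5689 0.222 ] jaw ang 1.25 toolx [-0.001 -0.001 -1.   ] grip 0.0876 F [-0.7 -0.3 -1.1]
shift xyz mm [ -77.7 -265.8  457.9] roll -0.542 q6 -0.115
[[-0.001  0.315  0.949]
 [-0.001  0.949 -0.315]
 [-1.    -0.001 -0.   ]]
top0 -0.05 557 0.644 -0.05 0.13
top0 0.0 3042 0.657 -0.09 0.13
top0 0.05 3442 0.69 -0.11 0.13
top0 0.1 1108 0.695 -0.13 0.13
top0 0.15 356 0.183 -0.13 0.13
top0 0.2 32 0.138 -0.05 0.02
top0 0.5 258 0.242 -0.03 0.09
top0 0.55 157 0.171 0.03 0.13
side0 0.0 493 0.178 -0.09 0.13
side0 0.05 1848 0.178 -0.12 0.13
side0 0.1 391 0.177 -0.13 0.13
side0 0.15 923 0.18 -0.13 0.13
side0 0.2 103 0.134 -0.05 0.02
side0 0.5 806 0.243 -0.02 0.09
side0 0.55 480 0.185 0.02 0.13
```

Request:
arm_command:
  increments:
    - [0.7,-39,0,0,0]
    - [0.7,-39,0,0,0]
    - [0.7,0,-22,38,0]
    - [0.7,0,-22,38,0]
    - [0.7,0,-22,38,0]
    - [0.7,0,-22,38,0]
    - [0.7,0,-22,38,0]
    - [0.7,0,-22,38,0]
    - [0.7,0,-22,38,0]
    - [0.7,0,-22,38,0]
    - [0.7,0,-22,38,0]
    - [0.7,0,-22,38,0]
  newtons: 5

```text
time: 1.35
ee_pos: [0.4812, 0.2392, 0.3005]
tcp_rot: [-2.544, 1.57, -2.865]
force: [0.0, -0.0, 1.0]
gripper_width: 0.0616
```

Request:
arm_command:
  increments:
    - [0.7,0,-23,39,0]
    - [0.7,0,-23,39,0]
    - [0.7,0,0,0,-0.136]
    - [0.7,0,0,0,-0.136]
    - [0.7,0,0,0,-0.135]
    - [0.7,0,0,0,-0.135]
    - [0.7,0,0,0,0]

```text
time: 2.05
ee_pos: [0.5398, 0.1724, 0.3003]
tcp_rot: [-3.027, 1.57, -2.805]
force: [-0.0, -0.0, -0.4]
gripper_width: 0.0617
```

```bash
python3 - <<'E'
from h import *
delta(hol(.5645,.0495,.30),YAW+np.pi/2)
d=snap('wrist','wrist1');snap('side','side1')
P=cloud(d)
E
```

```text
t 2.05 pos [0.5398 0.1724 0.3003] jaw ang 1.793 toolx [-0.001 -0.    -1.   ] grip 0.0617 F [-0.  -0.  -0.4]
shift xyz mm [0.3 0.  0.1] roll 0.001 q6 -1.606
```

View pics/wrist1.png

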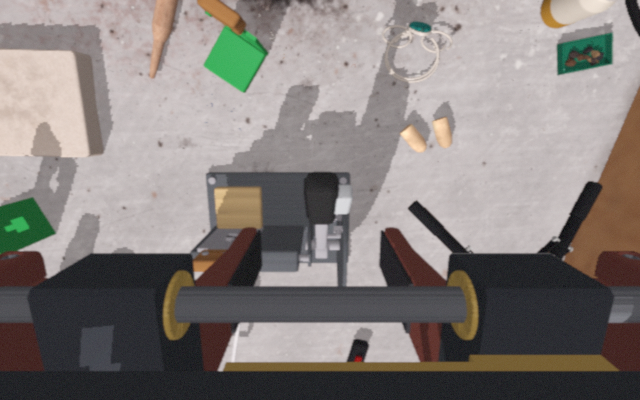

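Request:
arm_command:
  increments:
    - [0.7,0,4.5,0,0]
    - [0.7,25,0,0,0]
    - [0.7,25,0,0,0]
    - [0.7,25,0,0,0]
    - [0.7,20,0,0,0]
    - [0.7,16,0,0,0]
    - [0.7,0,0,0,0]

```text
time: 2.85
ee_pos: [0.5371, 0.1769, 0.1874]
tcp_rot: [3.114, 1.566, -2.949]
force: [-0.2, -0.5, 0.1]
gripper_width: 0.0613
```

```bash
python3 - <<'E'
from h import *
delta(hol(.5645,.054,.189),YAW+np.pi/2)
d=snap('wrist','wrist2');crop(d,160,100,480,340,2.4,'cw2')
s=snap('side','side2');crop(s,270,150,430,300,4.5,'cs2')
E
```

```text
t 2.85 pos [0.5371 0.1769 0.1874] jaw ang 1.791 toolx [-0.005 -0.001 -1.   ] grip 0.0613 F [-0.2 -0.5  0.1]
shift xyz mm [-1.6 -0.5  1.6] roll -0.002 q6 -1.595
```

View pics/cw2.png

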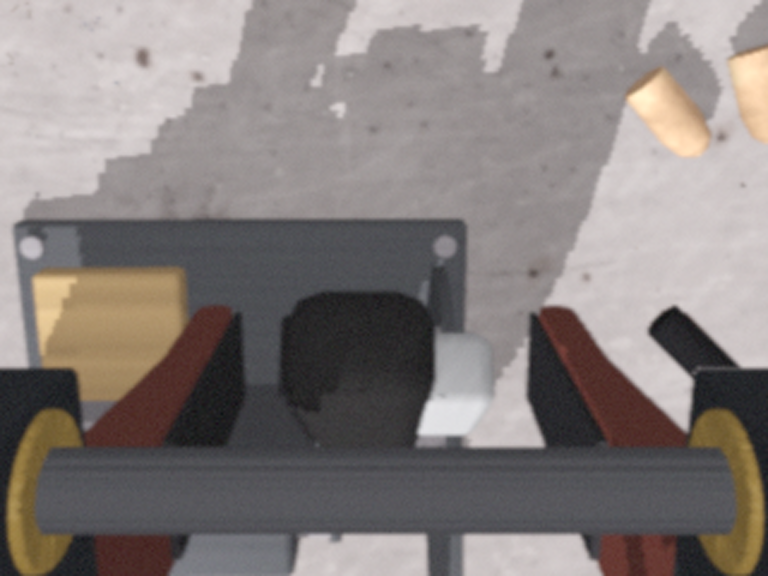

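View pics/cs2.png

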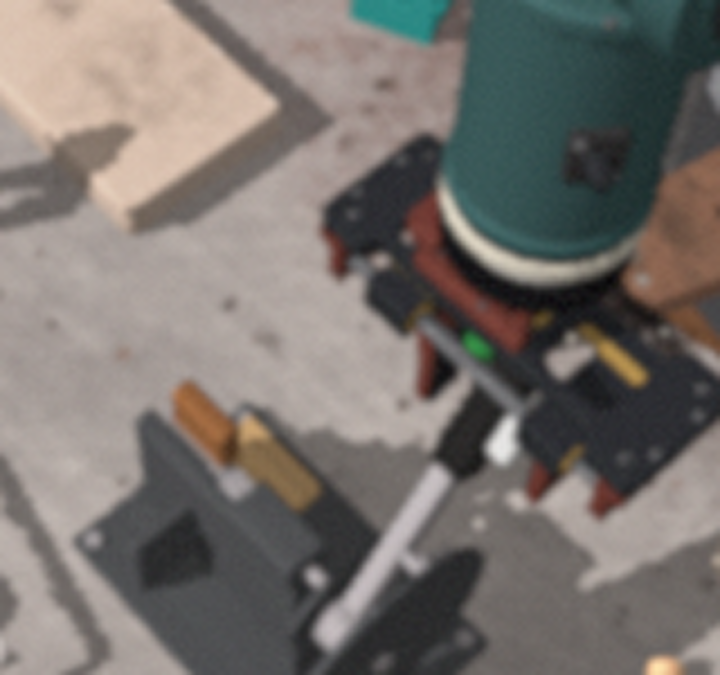

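Request:
arm_command:
  increments:
    - [0.2,0,0,0,0]
    - [0.2,0,0,0,0]
    - [0.2,0,0,0,0]
    - [0.2,0,0,0,0]
    - [0.2,0,0,0,0]
    - [0.2,0,0,0,0]
  newtons: 5

```text
time: 3.55
ee_pos: [0.539, 0.1782, 0.1903]
tcp_rot: [1.077, 1.569, 1.297]
force: [-1.2, 4.8, 2.8]
gripper_width: 0.0342
```

```bash
python3 - <<'E'
from h import *
delta(hol(.5645,.054,.189),YAW+np.pi/2)
print(robot.read_state()['ft_torque'])
E
```

```text
t 3.55 pos [0.539  0.1782 0.1903] jaw ang 1.792 toolx [ 0.001  0.002 -1.   ] grip 0.0342 F [-1.2  4.8  2.8]
shift xyz mm [ 1.3 -1.3 -0.5] roll -0.001 q6 -1.596
[ 0.8247494   0.24849612 -0.02886783]
```

Request:
arm_command:
  increments:
    - [0.2,0,1.5,0,0]
    - [0.2,0,0,0,0]
    - [0.2,0,0,0,0]
  newtons: 5

```text
time: 3.85
ee_pos: [0.539, 0.1782, 0.1902]
tcp_rot: [-0.604, 1.57, -0.383]
force: [-1.3, -0.4, 5.5]
gripper_width: 0.0338
```

```bash
python3 - <<'E'
from h import *
delta(hol(.5645,.054,.189),YAW+np.pi/2)
print(robot.read_state()['ft_torque'])
E
```

```text
t 3.85 pos [0.539  0.1782 0.1902] jaw ang 1.792 toolx [ 0.001 -0.    -1.   ] grip 0.0338 F [-1.3 -0.4  5.5]
shift xyz mm [ 1.2 -1.3 -0.5] roll -0.0 q6 -1.594
[0.06249094 0.1312303  0.04679936]
```

Request:
arm_command:
  increments:
    - [0.2,-2.5,0,2,0]
    - [0.2,-2.5,0,3,0]
    - [0.2,-2,0,3,0]
    - [0.2,0,0,0,0]
    - [0.2,0,0,0,0]
  newtons: 6

```text
time: 4.35
ee_pos: [0.5468, 0.1795, 0.1965]
tcp_rot: [-1.56, 1.57, -1.339]
force: [2.6, -3.5, -5.1]
gripper_width: 0.0326
```

```bash
python3 - <<'E'
from h import *
delta(hol(.5645,.055,.189),YAW+np.pi/2)
s=snap('side','side3');crop(s,290,170,410,300,5,'cs3')
E
```

```text
t 4.35 pos [0.5468 0.1795 0.1965] jaw ang 1.792 toolx [ 0.    -0.001 -1.   ] grip 0.0326 F [ 2.6 -3.5 -5.1]
shift xyz mm [ 7.5  0.1 -8.4] roll -0.001 q6 -1.594
```

View pics/cs3.png

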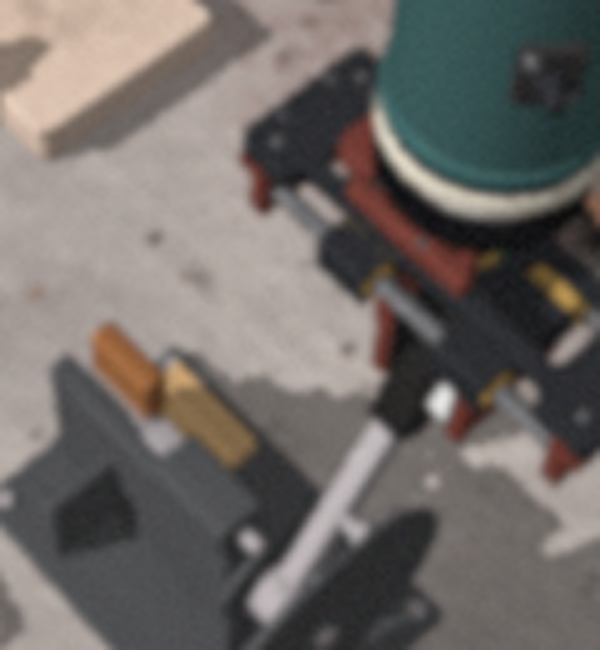

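Request:
arm_command:
  increments:
    - [0.2,0,-1.2,0,0]
    - [0.2,0,-1.2,0,0]
    - [0.2,0,-1.2,0,0]
    - [0.2,0,0,0,0]
    - [0.2,0,0,0,0]
    - [0.2,0,0,0,0]
  newtons: 22

```text
time: 5.0
ee_pos: [0.5476, 0.1758, 0.1965]
tcp_rot: [-1.372, 1.569, -1.151]
force: [3.4, -6.8, -6.7]
gripper_width: 0.025
```

```bash
python3 - <<'E'
from h import *
delta(hol(.5645,.055,.189),YAW+np.pi/2)
E
```

```text
t 5.0 pos [0.5476 0.1758 0.1965] jaw ang 1.792 toolx [ 0.001 -0.001 -1.   ] grip 0.025 F [ 3.4 -6.8 -6.7]
shift xyz mm [ 7.5  3.9 -8.4] roll -0.0 q6 -1.6
```

```bash
python3 - <<'E'
import numpy as np
e=np.radians(np.linspace(59.2,7.4,25)); s=-152*np.cos(e); z=152*np.sin(e)
for a,b,c in zip(-np.diff(z),np.diff(s),np.degrees(e[1:])): print(a.round(1),b.round(1),c.round(1))
E
```

```text
3.0 -4.9 57.0
3.2 -4.7 54.9
3.4 -4.6 52.7
3.6 -4.5 50.6
3.7 -4.4 48.4
3.9 -4.2 46.2
4.0 -4.1 44.1
4.2 -3.9 41.9
4.3 -3.7 39.8
4.5 -3.6 37.6
4.6 -3.4 35.5
4.7 -3.2 33.3
4.8 -3.1 31.1
5.0 -2.9 29.0
5.1 -2.7 26.8
5.2 -2.5 24.7
5.2 -2.3 22.5
5.3 -2.1 20.3
5.4 -1.9 18.2
5.5 -1.7 16.0
5.5 -1.5 13.9
5.6 -1.3 11.7
5.6 -1.1 9.6
5.7 -0.8 7.4
```

Request:
arm_command:
  increments:
    - [0.2,3.0,-0.7,-4.9,0]
    - [0.2,3.2,-0.7,-4.7,0]
    - [0.2,3.4,0,-4.6,0]
    - [0.2,3.6,0,-4.5,0]
    - [0.2,3.7,0,-4.4,0]
    - [0.2,3.9,0,-4.2,0]
    - [0.2,4.0,0,-4.1,0]
    - [0.2,4.2,0,-3.9,0]
    - [0.2,4.3,0,-3.7,0]
    - [0.2,4.5,0,-3.6,0]
    - [0.2,4.6,0,-3.4,0]
    - [0.2,4.7,0,-3.2,0]
  newtons: 22

```text
time: 6.2
ee_pos: [0.499, 0.1647, 0.149]
tcp_rot: [2.319, 1.57, 2.54]
force: [-3.0, 3.4, 2.1]
gripper_width: 0.0249
```

```bash
python3 - <<'E'
from h import *
delta(hol(.6505-.152*np.cos(np.radians(33.3)),.0514,.085-.019+.152*np.sin(np.radians(33.3))),YAW+np.pi/2)
s=snap('side','side4');crop(s,290,170,410,300,5,'cs4')
E
```

```text
t 6.2 pos [0.499  0.1647 0.149 ] jaw ang 1.792 toolx [-0.001  0.    -1.   ] grip 0.0249 F [-3.   3.4  2.1]
shift xyz mm [-0.4  0.5  0.5] roll -0.001 q6 -1.605
```

View pics/cs4.png

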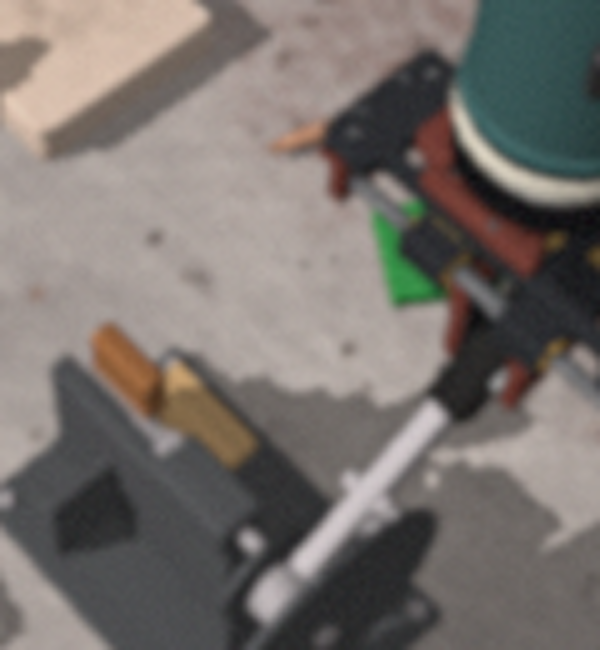

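Request:
arm_command:
  increments:
    - [0.2,4.8,0,-3.1,0]
    - [0.2,5.0,0,-2.9,0]
    - [0.2,5.1,0,-2.7,0]
    - [0.2,5.2,0,-2.5,0]
    - [0.2,5.2,0,-2.3,0]
    - [0.2,5.3,0,-2.1,0]
    - [0.2,5.4,0,-1.9,0]
    - [0.2,5.5,0,-1.7,0]
    - [0.2,5.5,0,-1.5,0]
    - [0.2,5.6,0,-1.3,0]
    - [0.2,5.6,0,-1.1,0]
    - [0.2,5,0,-0.8,0]
  newtons: 22

```text
time: 7.45
ee_pos: [0.4775, 0.1598, 0.0878]
tcp_rot: [0.116, 1.568, 0.338]
force: [-6.0, 5.4, 32.3]
gripper_width: 0.0251
```

```bash
python3 - <<'E'
from h import *
delta(hol(.6505-.152*np.cos(np.radians(8)),.0514,.085-.019+.152*np.sin(np.radians(8))),YAW+np.pi/2)
E
```

```text
t 7.45 pos [0.4775 0.1598 0.0878] jaw ang 1.792 toolx [ 0.003  0.001 -1.   ] grip 0.0251 F [-6.   5.4 32.3]
shift xyz mm [ 0.6  0.5 -1. ] roll -0.0 q6 -1.607
```

Request:
arm_command:
  increments:
    - [0.2,-1.5,0,0,0]
    - [0.2,0,0,0,0]
    - [0.2,0,0,0,0]

```text
time: 7.75
ee_pos: [0.4775, 0.1598, 0.088]
tcp_rot: [0.192, 1.568, 0.413]
force: [0.2, 6.2, 0.5]
gripper_width: 0.0248
```

Request:
arm_command:
  increments:
    - [0.65,0,0,0,0]
    - [0.65,0,2,0,0]
    - [0.65,0,2,0,0]
    - [0.65,0,0,0,0]
    - [0.65,0,0,0,0]

```text
time: 8.25
ee_pos: [0.4752, 0.1626, 0.0876]
tcp_rot: [-2.111, 1.57, -1.89]
force: [-0.1, 0.1, -0.2]
gripper_width: 0.0568
```

```bash
python3 - <<'E'
from h import *
delta(hol(.6505-.152*np.cos(np.radians(8)),.0514,.085-.019+.152*np.sin(np.radians(8))),YAW+np.pi/2)
E
```

```text
t 8.25 pos [0.4752 0.1626 0.0876] jaw ang 1.792 toolx [-0.    -0.001 -1.   ] grip 0.0568 F [-0.1  0.1 -0.2]
shift xyz mm [ 0.5 -2.7  0.6] roll -0.0 q6 -1.599
```

Request:
arm_command:
  increments:
    - [0.65,-30,0,0,0]
    - [0.65,-45,0,0,0]
    - [0.65,-45,0,0,0]
    - [0.65,-45,0,0,0]
    - [0.65,0,0,0,0.143]
    - [0.65,0,0,0,0.143]
    - [0.65,0,0,0,0.143]
    - [0.65,0,0,0,0.143]
    - [0.65,0,0,0,0.143]
    - [0.65,0,0,0,0.143]
    - [0.65,0,0,0,0.143]
    - [0.65,0,0,0,0.143]

```text
time: 9.45
ee_pos: [0.4751, 0.1626, 0.2526]
tcp_rot: [-1.124, 1.57, -2.053]
force: [-0.1, 0.6, -0.1]
gripper_width: 0.0571
```

Request:
arm_command:
  increments:
    - [0.65,0,0,0,0.143]
    - [0.65,0,0,0,0.142]
    - [0.65,0,0,0,0.142]
    - [0.65,0,0,0,0]

```text
time: 9.85
ee_pos: [0.4752, 0.1627, 0.2526]
tcp_rot: [-0.695, 1.57, -2.046]
force: [0.1, -0.2, -0.7]
gripper_width: 0.0572
```

```bash
python3 - <<'E'
from h import *
snap('top','top5');s=snap('side','side5');crop(s,270,210,410,340,5,'cs5')
delta([.6425,.083,.25],YAW)
E
python3 m.py top5 side5
```

```text
t 9.95 pos [0.4752 0.1628 0.2527] jaw ang 0.225 toolx [-0.    -0.001 -1.   ] grip 0.0569 F [ 0.1  0.5 -1. ]
shift xyz mm [  2.7 145.3 115. ] roll 0.003 q6 -0.032
top base 532 med [0.5865 0.1381 0.0098] min [0.549 0.027 0.005] max [0.639 0.191 0.016] rect [602.7 110.4] [ 81.  153.1] 12.93
top rest_orange 53 med [0.6404 0.0814 0.1541] min [0.632 0.066 0.136] max [0.648 0.1   0.162] rect [640.7  82.8] [12.7 36.4] 14.91
top block 289 med [0.6137 0.077  0.0383] min [0.583 0.043 0.025] max [0.645 0.111 0.047] rect [614.6  76.9] [55.7 59.9] 12.37
top grip 2217 med [0.4516 0.1506 0.665 ] min [0.4   0.087 0.339] max [0.567 0.213 0.705] rect [478.7 152.1] [177.5 109.3] 10.75
top button 2 med [0.5124 0.1896 0.6462] min [0.512 0.188 0.645] max [0.512 0.191 0.647] rect [512.4 189.6] [2.3 0. ] -93.98
top cheek 117 med [0.6364 0.2167 0.1081] min [0.593 0.206 0.032] max [0.678 0.226 0.16 ] rect [634.8 217. ] [87.1  3.2] 11.99
top backplate 22 med [0.6585 0.0527 0.104 ] min [0.655 0.046 0.101] max [0.665 0.065 0.108] rect [659.8  55.7] [10.2 19.3] 0.2
top board 2482 med [ 0.5498 -0.2456  0.0307] min 
[... 435 characters left out ...]
0.043] rect [602.5  74.2] [29.6 57.7] 14.35
side grip 11752 med [0.5003 0.1896 0.5921] min [0.4   0.103 0.252] max [0.57  0.232 0.695] rect [482.2 169.9] [173.3 121.2] 4.06
side button 196 med [0.5096 0.1772 0.4544] min [0.488 0.141 0.434] max [0.517 0.2   0.465] rect [506.5 172.9] [16.8 62.7] 20.09
side cheek 786 med [0.622  0.2161 0.0997] min [0.548 0.198 0.03 ] max [0.689 0.231 0.159] rect [618.5 215.3] [144.8   7.4] 12.48
side backplate 153 med [0.6547 0.0802 0.1045] min [0.641 0.046 0.095] max [0.666 0.116 0.109] rect [654.2  80.8] [12.5 70.1] 12.7
side board 2627 med [ 0.5541 -0.2378  0.0313] min [ 0.469 -0.369  0.022] max [ 0.636 -0.123  0.037] rect [ 551.4 -248.5] [131.5 232.3] 11.29
```

View pics/cs5.png

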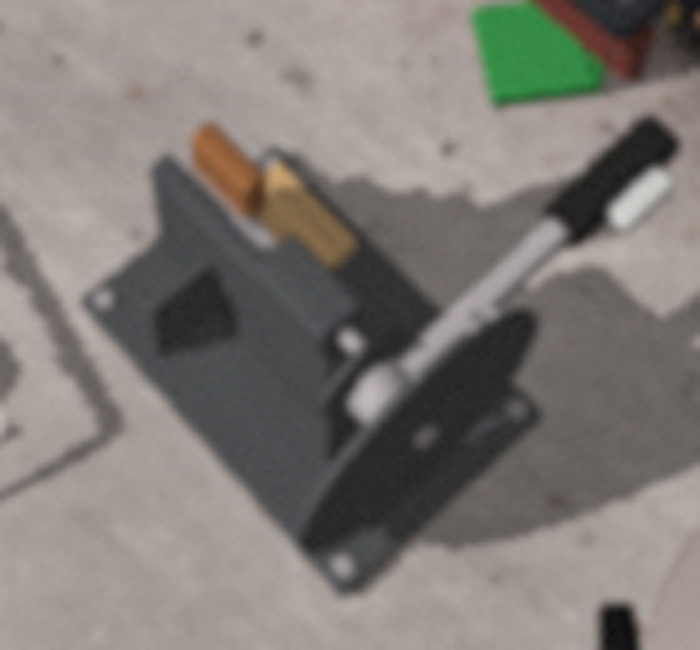

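Request:
arm_command:
  increments:
    - [0.45,0,37,29,0]
    - [0.45,0,36,29,0]
    - [0.45,0,36,29,0]
    - [0.45,0,37,28,0.003]
    - [0.45,0,0,0,0]
    - [0.45,0,0,0,0]

```text
time: 10.55
ee_pos: [0.6431, 0.0822, 0.2519]
tcp_rot: [-1.76, 1.569, -3.112]
force: [-0.3, 0.4, -0.6]
gripper_width: 0.0396
```

```bash
python3 - <<'E'
from h import *
delta([.643,.0835,.1205],YAW)
d=snap('wrist','wrist6')
s=load('side5');P=cloud(s);f=s['frame'].max(-1);m=(P[...,2]>.06)&(P[...,2]<.16)&(f<70)&(P[...,0]<.53)&(P[...,0]>.42)&(P[...,1]>.1)&(P[...,1]<.2)
q=P[m];print(len(q)); S=q[:,:2]@ex
print(np.polyfit(S,q[:,2],1), S.min(),S.max())
E
```

```text
t 10.55 pos [0.6431 0.0822 0.2519] jaw ang 0.219 toolx [-0.002 -0.    -1.   ] grip 0.0396 F [-0.3  0.4 -0.6]
shift xyz mm [131.4   0.4  -1.2] roll -0.003 q6 -0.198
235
[-0.1541229  0.192496 ] 0.4720046275439294 0.5393853037559351
```

View pics/wrist6.png

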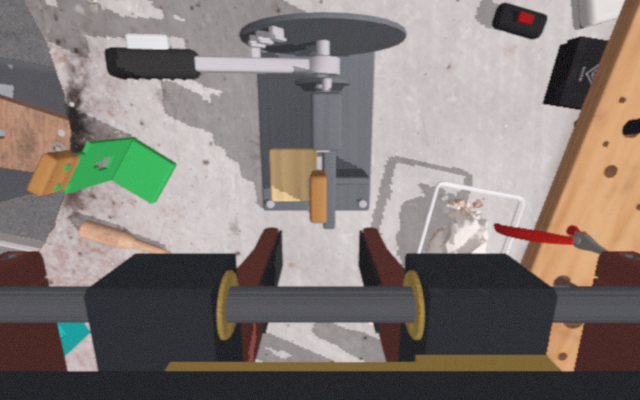

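Request:
arm_command:
  increments:
    - [0.45,35,0,-1,0]
    - [0.45,35,0,0,0]
    - [0.45,30,0,0,0]
    - [0.45,20,0,0,0]
    - [0.45,11,0,0,0]
    - [0.45,0,0,0,0]
    - [0.45,0,0,0,0]

```text
time: 11.3
ee_pos: [0.6429, 0.0843, 0.1229]
tcp_rot: [1.304, 1.57, -0.047]
force: [0.9, 1.2, 0.3]
gripper_width: 0.0394
```

Request:
arm_command:
  increments:
    - [0.05,0,0,0,0]
    - [0.05,0,0,0,0]
    - [0.05,0,0,0,0]
    - [0.05,0,0,0,0]
    - [0.05,0,0,0,0]
    - [0.05,0,0,0,0]
  newtons: 8

```text
time: 11.9
ee_pos: [0.6426, 0.0837, 0.1222]
tcp_rot: [-0.971, 1.57, -2.324]
force: [-2.7, -1.1, 4.7]
gripper_width: 0.014
```

```bash
python3 - <<'E'
from h import *
delta([.643,.0835,.1205],YAW)
print(robot.read_state()['ft_torque'].round(2))
snap('wrist','wrist7')
s=snap('side','side7');crop(s,240,180,400,300,5,'cs7')
E
```

```text
t 11.9 pos [0.6426 0.0837 0.1222] jaw ang 0.218 toolx [-0. -0. -1.] grip 0.014 F [-2.7 -1.1  4.7]
shift xyz mm [1.7 0.3 0.3] roll -0.004 q6 -0.195
[-0.19  0.5   0.02]
```

View pics/cs7.png

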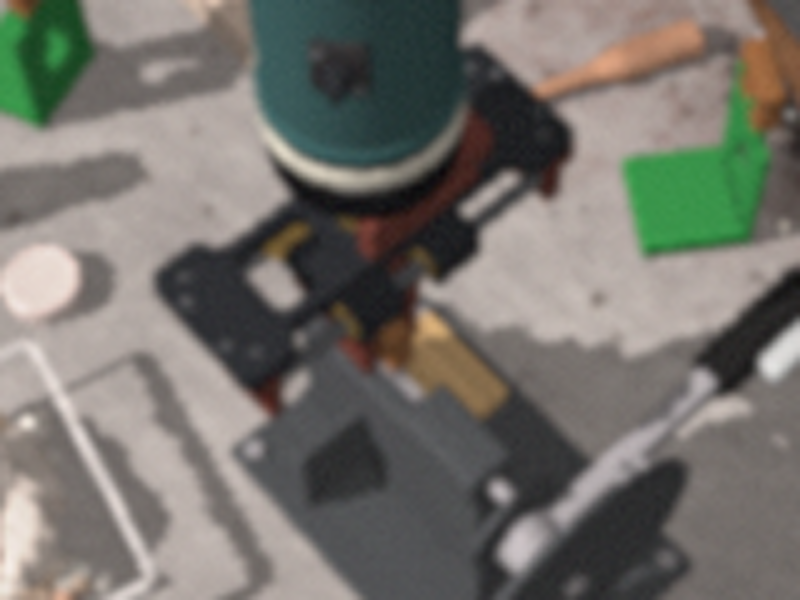

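View pics/wrist7.png

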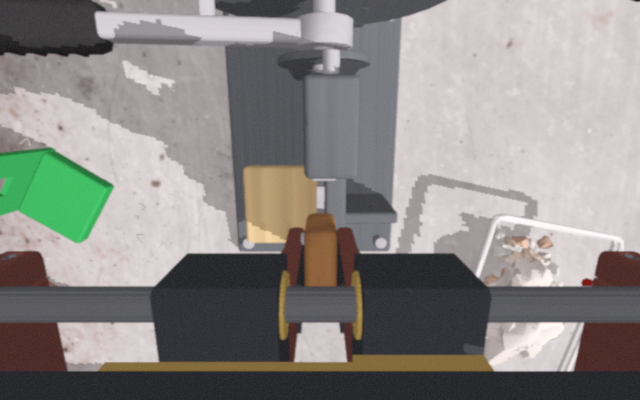

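Request:
arm_command:
  increments:
    - [0.05,0,0,0,0]
    - [0.05,0,0,0,0]
    - [0.05,-3,0,0,0]
    - [0.05,-4,0,0,0]
    - [0.05,-4,0,0,0]
    - [0.05,-4,0,0,0]
    - [0.05,-4,0,0,0]
    - [0.05,0,0,0,0]
    - [0.05,0,0,0,0]
  newtons: 30

```text
time: 12.9
ee_pos: [0.6427, 0.0839, 0.141]
tcp_rot: [0.049, 1.571, -1.304]
force: [-0.4, 0.2, -1.9]
gripper_width: 0.0137
```

```bash
python3 - <<'E'
from h import *
delta([.6426,.0837,.1407],YAW)
print(robot.read_state()['ft_torque'].round(2))
s=snap('side','side8');crop(s,240,180,400,300,5,'cs8')
E
```

```text
t 12.9 pos [0.6427 0.0839 0.141 ] jaw ang 0.218 toolx [ 0. -0. -1.] grip 0.0137 F [-0.4  0.2 -1.9]
shift xyz mm [ 0.3 -0.1  0.2] roll -0.004 q6 -0.195
[-0.11  0.19  0.06]
```

View pics/cs8.png

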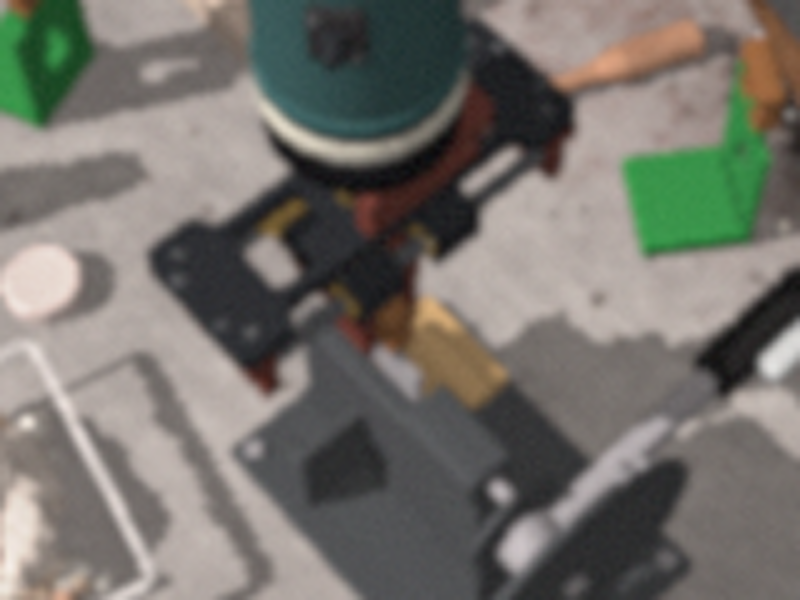

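Request:
arm_command:
  increments:
    - [0.05,0,-2,0,0]
    - [0.05,0,-3,0,0]
    - [0.05,0,-3,0,0]
    - [0.05,0,-3,0,0]
    - [0.05,0,0,0,0]

```text
time: 13.45
ee_pos: [0.6314, 0.0814, 0.1408]
tcp_rot: [-1.593, 1.57, -2.946]
force: [-0.3, -0.3, -2.0]
gripper_width: 0.0138
```

Request:
arm_command:
  increments:
    - [0.05,0,-8,0,0]
    - [0.05,0,-14,0,0]
    - [0.05,0,-14,0,0]
    - [0.05,-15,0,0,0]
    - [0.05,-25,0,0,0]
    - [0.05,-20,0,0,0]
    - [0.05,0,0,0,0]

```text
time: 14.15
ee_pos: [0.5987, 0.0737, 0.2038]
tcp_rot: [1.341, 1.565, -0.012]
force: [1.7, -0.0, -1.6]
gripper_width: 0.0136
```

```bash
python3 - <<'E'
from h import *
delta([.5803,-.2403,.20],YAW)
s=snap('side','side9');crop(s,240,150,400,300,5,'cs9')
E
```

```text
t 14.15 pos [0.5987 0.0737 0.2038] jaw ang 0.218 toolx [ 0.006 -0.    -1.   ] grip 0.0136 F [ 1.7 -0.  -1.6]
shift xyz mm [  3.7 -85.9 302.6] roll -0.004 q6 -0.21
```

View pics/cs9.png

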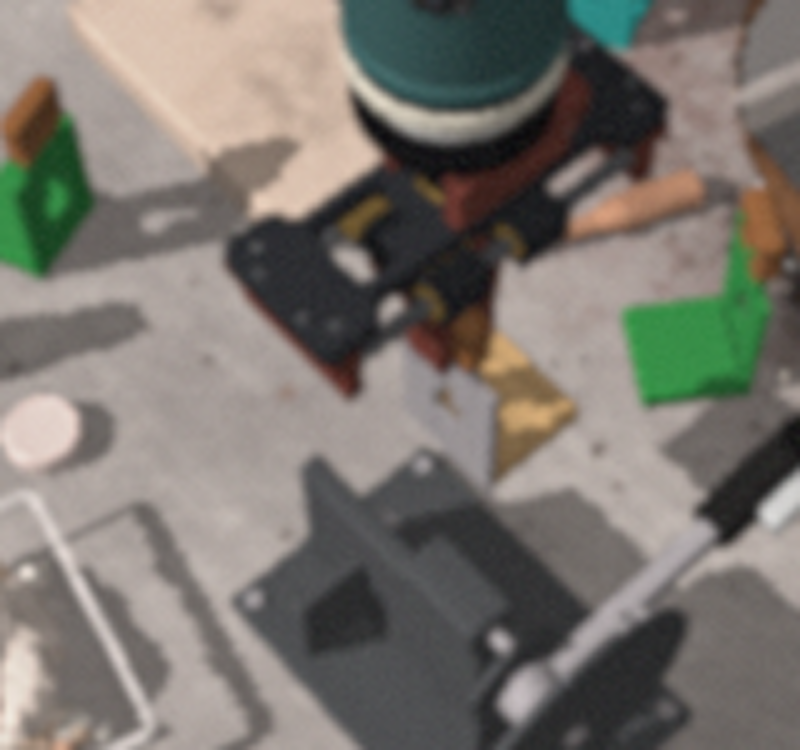

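Request:
arm_command:
  increments:
    - [0.05,0,-4,14,0]
    - [0.05,0,-8,28,0]
    - [0.05,0,-10,36,0]
    - [0.05,0,-11,38,0]
    - [0.05,0,-11,38,0]
    - [0.05,0,-11,38,0]
    - [0.05,0,-11,38,0]
    - [0.05,0,-9,34,0]
    - [0.05,0,-7,24,0]
    - [0.05,0,-4,14,0]
    - [0.05,0,0,0,0]
    - [0.05,0,0,0,0]

```text
time: 15.4
ee_pos: [0.5775, -0.239, 0.2]
tcp_rot: [-2.556, 1.569, 2.374]
force: [0.2, 1.3, -2.4]
gripper_width: 0.014
```

```bash
python3 - <<'E'
from h import *
delta([.5803,-.2403,.1277],YAW)
for n in('side','top'):
    d=snap(n,n+'10');P=cloud(d);hsv=cv2.cvtColor(d['frame'],cv2.COLOR_RGB2HSV).astype(int)
    m=(hsv[...,1]>90)&(hsv[...,0]<25)&(abs(P[...,0]-.55)<.09)&(abs(P[...,1]+.247)<.09)&(P[...,2]>.08)&(P[...,2]<.14)
    q=P[m]; print(n,len(q),np.median(q,0).round(3) if len(q) else '', q.min(0).round(3),q.max(0).round(3))
    if len(q)>20:
        A=np.c_[q[:,:2],np.ones(len(q))];print('slope',np.linalg.lstsq(A,q[:,2],rcond=None)[0].round(3),cv2.minAreaRect((q[:,:2]*1000).astype(np.float32)))
crop(load('side10'),200,80,360,230,5,'cs10')
E
```

```text
t 15.4 pos [ 0.5775 -0.239   0.2   ] jaw ang 0.218 toolx [-0.002  0.001 -1.   ] grip 0.014 F [ 0.2  1.3 -2.4]
shift xyz mm [72.3  2.5  2. ] roll -0.004 q6 -0.721
side 201 [ 0.541 -0.235  0.117] [ 0.519 -0.276  0.108] [ 0.565 -0.212  0.122]
slope [ 0.002 -0.04   0.106] ((548.0309448242188, -244.2491455078125), (47.463809967041016, 57.853416442871094), 12.393845558166504)
top 23 [ 0.53  -0.25   0.116] [ 0.523 -0.255  0.111] [ 0.542 -0.241  0.123]
slope [0.031 0.28  0.17 ] ((530.9103393554688, -249.84991455078125), (11.990093231201172, 21.415952682495117), 69.73680877685547)
```

View pics/cs10.png

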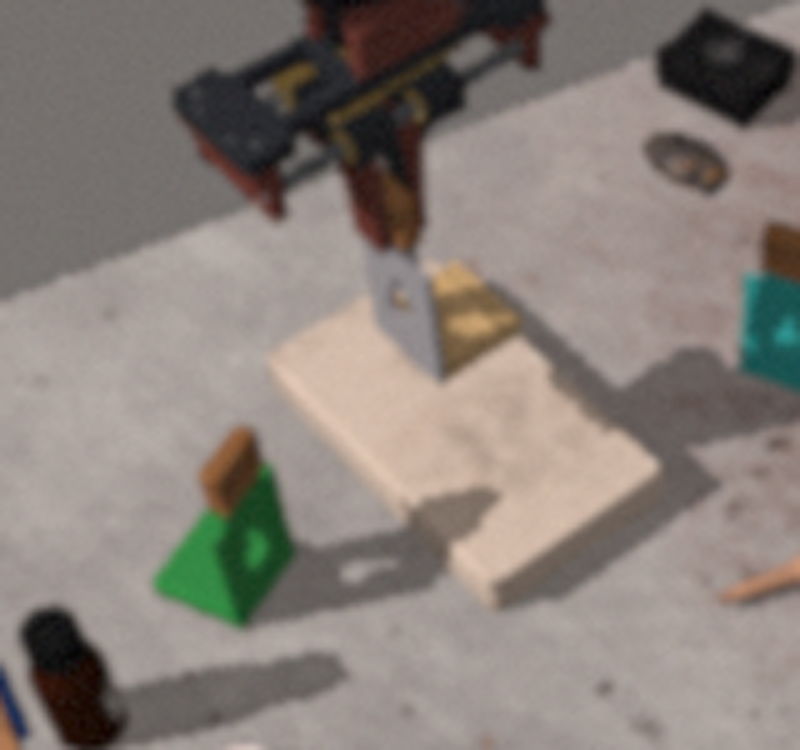

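Request:
arm_command:
  increments:
    - [0.05,0,2.5,2,0]
    - [0.05,20,0,0,0]
    - [0.05,20,0,0,0]
    - [0.05,14,0,0,0]
    - [0.05,8,0,0,0]
    - [0.05,5,0,0,0]
    - [0.05,2,0,0,0]
    - [0.05,1,0,0,0]
    - [0.05,0,0,0,0]
    - [0.05,0,0,0,0]

```text
time: 16.5
ee_pos: [0.5815, -0.2414, 0.1315]
tcp_rot: [0.775, 1.57, -0.578]
force: [-0.2, 0.6, -2.7]
gripper_width: 0.0141
```

Request:
arm_command:
  increments:
    - [0.05,1,-1,0,0]
    - [0.05,1,0,0,0]
    - [0.05,0.7,0,0,0]
    - [0.05,0,0,0,0]
    - [0.05,0,0,0,0]

```text
time: 17.0
ee_pos: [0.5802, -0.2414, 0.1282]
tcp_rot: [-0.091, 1.571, -1.444]
force: [0.6, 0.3, -2.5]
gripper_width: 0.0137
```

Request:
arm_command:
  increments:
    - [0.05,0.7,0,0,0]
    - [0.05,0,0,0,0]
    - [0.05,0,0,0,0]

```text
time: 17.3
ee_pos: [0.5803, -0.2415, 0.1282]
tcp_rot: [0.496, 1.57, -0.856]
force: [-1.6, 0.6, 5.7]
gripper_width: 0.0137
```

Request:
arm_command:
  increments:
    - [0.05,-0.4,0,0,0]
    - [0.05,0,0,0,0]
    - [0.25,0,0,0,0]
    - [0.4,0,0,0,0]
    - [0.4,0,0,0,0]
    - [0.4,0,0,0,0]
    - [0.4,0,0,0,0]

```text
time: 18.0
ee_pos: [0.5801, -0.2414, 0.1277]
tcp_rot: [-1.702, 1.571, -3.055]
force: [-0.7, -0.5, -0.4]
gripper_width: 0.0353
```

```bash
python3 - <<'E'
from h import *
delta([.5803,-.2403,.1277],YAW)
s=snap('side','side11');crop(s,200,80,360,230,5,'cs11')
snap('wrist','wrist11')
E
```

```text
t 18.0 pos [ 0.5801 -0.2414  0.1277] jaw ang 0.218 toolx [-0. -0. -1.] grip 0.0353 F [-0.7 -0.5 -0.4]
shift xyz mm [ 0.   0.4 -1. ] roll -0.004 q6 -0.722
```

View pics/cs11.png

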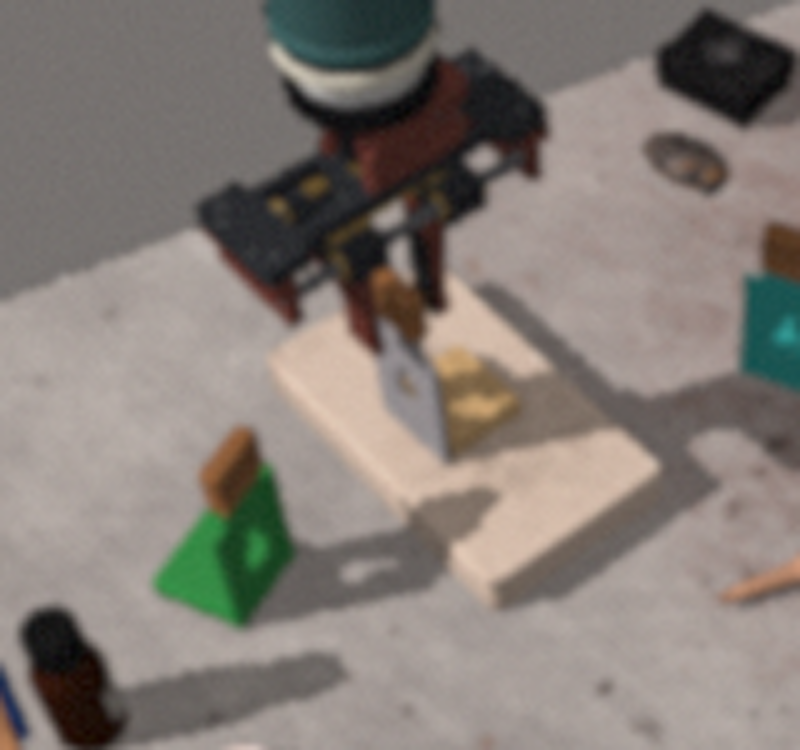

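View pics/wrist11.png

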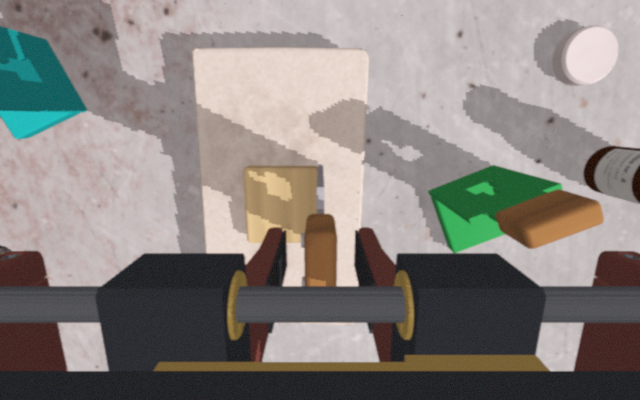

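Rest stands; go straight up, then check everything.

Request:
arm_command:
  increments:
    - [0.4,-15,0,0,0]
    - [0.4,-30,0,0,0]
    - [0.4,-40,0,0,0]
    - [0.4,-40,0,0,0]
    - [0.4,0,-40,0,0]
    - [0.4,0,-40,0,0]
    - [0.4,0,-40,0,0]
    - [0.4,0,0,0,0]
    - [0.4,0,0,0,0]

```text
time: 19.0
ee_pos: [0.4628, -0.2676, 0.2533]
tcp_rot: [0.958, 1.57, -0.396]
force: [0.6, -0.0, -0.8]
gripper_width: 0.0349
```

```bash
python3 - <<'E'
from h import *
for n in('side','top'):
    d=snap(n,n+'12');P=cloud(d);hsv=cv2.cvtColor(d['frame'],cv2.COLOR_RGB2HSV).astype(int)
    for lo,hi,nm in((.038,.055,'block'),(.12,.17,'grip')):
        m=(hsv[...,1]>90)&(hsv[...,0]<25)&(abs(P[...,0]-.56)<.09)&(abs(P[...,1]+.247)<.07)&(P[...,2]>lo)&(P[...,2]<hi)
        q=P[m]
        if len(q): print(n,nm,len(q),np.median(q,0).round(3),q[:,2].max().round(3),cv2.minAreaRect((q[:,:2]*1000).astype(np.float32)))
s=load('side12');crop(s,200,60,420,340,2.1,'cs12')
a=load('top0')['frame'].astype(int);b=load('top12')['frame'].astype(int)
m=(abs(a-b).max(-1)>45).astype(np.uint8);n,l,st,c=cv2.connectedComponentsWithStats(m);print(st[(st[:,4]>15)][1:])
E
```

```text
side block 183 [ 0.544 -0.239  0.045] 0.051 ((552.5635986328125, -246.69471740722656), (51.48001480102539, 56.82951736450195), 13.778972625732422)
side grip 104 [ 0.585 -0.235  0.157] 0.165 ((583.4033813476562, -238.2295684814453), (13.419538497924805, 36.439247131347656), 9.941622734069824)
top block 279 [ 0.551 -0.248  0.044] 0.053 ((551.69580078125, -247.61805725097656), (55.22580337524414, 60.210716247558594), 13.18375015258789)
top grip 52 [ 0.579 -0.24   0.161] 0.166 ((579.49658203125, -241.71310424804688), (12.609115600585938, 39.060577392578125), 12.844372749328613)
[[ 274  174   16    8   58]
 [ 280  181   19   18  258]
 [ 249  192    4    8   20]
 [ 249  193   11   25  148]
 [ 361  192  114  155 8015]
 [ 292  205    5    5   20]
 [ 245  206    4    6   20]
 [ 257  219   11   22  135]
 [ 268  218   19   24  256]
 [ 254  226    5    9   33]
 [ 251  236   10   46  177]
 [ 363  240   13   19  149]
 [ 244  247    5   18   58]
 [ 237  272   12   33  239]
 [ 340  323   22   77 1135]
 [  69  334   18   17   66]
 [  83  334   10   23   58]
 [ 265  334   22   66  989]
 [  95  343    9   11   56]
 [  68  354   12   11   72]
 [ 307  366   18    6   67]
 [ 289  370   12   20   60]
 [  20  383   14   17  112]]
```

View pics/cs12.png

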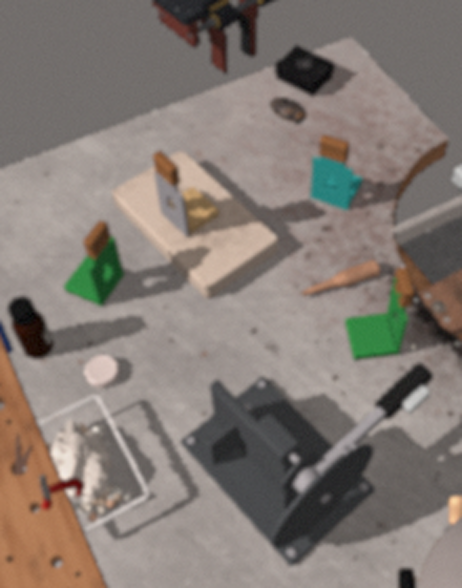

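View pics/top12.png

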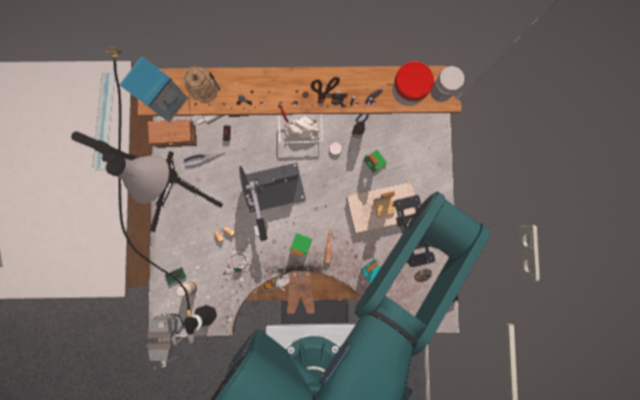

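```bash
python3 -c "
from h import *
print(ticket.finish_job(), robot.read_state()['time'])"
```

```text
the job is handed in; nothing more can be done
the job is handed in; nothing more can be done
```

The job is done and handed in at about 19 s of the 59 s allowed. The rest stands upright on the soldering board.

**What I did:** I eased the lever up about 0.07 rad and squeezed the button fully in; the opening read 25 mm against 26 mm expected. With the button held, I swung the lever down to its stop. Then I lifted the rest 18.8 mm, pulled it off the screw without resistance and set it on the board. I let go only after feeling contact with the board.

**Last checks:**
- **Position:** the rest's block measured (0.552, -0.247), and the board's centre is (0.551, -0.247). The block top is at 44–45 mm, which fits it standing flat.
- **Lever:** it lies 8.8° above level by the depth fit, where the stop is 8°. I felt 32 N upward on the gripper at the stop, and the lever was still down in the last picture.
- **Bystanders:** the ring clamp, borax tablet and bangle look unmoved in the before-and-after top pictures, and the arm is clear of everything.

**Small disagreements:** lateral readings of the lever grip differed by about 1 mm, which I corrected by watching the sideways force. No check failed.

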